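Find the weak leaf spring by a 10 N press and flag it

ROBOT

A 6-joint arm with a two-finger parallel gripper is mounted at the origin on a cart in front of the work surface, level with it; the furniture and walls round the work are solid. World frame = base frame: x ahead of the robot, y to its left, z up, the work surface at z = 0. Lengths are in mm, angles in rad, forces in N, time in s.
With the tool pointing down it reaches from about 275 to 1000 mm from the base axis. Payload 8.4 kg.
Tool frame: the origin (TCP) lies on the mounting face of the last link; the fingertips stand 173 mm ahead of it and the grasp point (between the pads) lies 155 mm ahead of it; z points along the fingers, y is the direction in which the jaws open and shut (so a half turn about z gives the same grasp; the last joint's range is limited). The gripper opens to 85 mm and grips with 20 to 120 N. Pads are 22 mm wide; open, the fingers measure 114 mm over their backs; the gripper's body (76 mm by 85 mm) begins 54 mm behind the grasp point. The pads swing forward as they close: fully open they stand 13 mm farther back than shut.
Start: joints at [1.1, 0.353, 1.633, -0, 1.155, -0.002], TCP at [282.385, 557.574, 404.681] pointing down, gripper open.
Joint ranges: [-2.63, 2.63], [-0.92, 2.1], [0.06, 2.66], [-1.3, 4.44], [0, 2.69], [-3.02, 3.02]. Speed limits (rad/s): [2.22, 2.22, 2.79, 3.14, 3.14, 3.14].

INTERFACE

Orientations are given as [roll, pitch, yaw] about the fixed x, y, z axes, in that order (R = Rz(yaw) Ry(pitch) Rx(roll)).
In Python, from rig import r, grab_frame, spotter gives the robot as it stands.
- The arm moves only by the tool apply_moves, never from a script. Its argument "motion" is text: rows parted by semicolons, each of 5 numbers parted by spaces: the opening, from -1 (shut) to 1 (fully open), then the shift along the tool's x, y, z as a fraction of full scale, then the turn about the tool's z as a fraction of full scale. In form: hand x y z twist; .... A call has 1 to 20 rows; each row is the pose to reach, as a shift and turn from the pose commanded when the call began, along the tool's axes at that moment, turning the shorter way round; what a row does not reach only later rows make up. Full scale, the value 1, is 1 m for a shift and pi rad for a turn. A row lasts 1/12 s, in which the tool goes at most 41.7 mm and 7.16 degrees, less where a joint would pass 70% of its speed; a pose out of reach is approached as far as the arm can. A call with a number of a shift or a turn outside -1 to 1 is refused whole. A call with a gripper value outside its range is refused whole. The fingers move at their own pace and stop on an object; "squeeze" is the grip in N (left out, the last holds). Time passes only in rows, so rows that repeat a pose let the fingers close. It gives the time, the measured TCP pose, the force and the opening at its end, in the units of the state.
- r.sense(): the state, without advancing time (a new reading comes with each control period).
- grab_frame(name): name is "scene" or "top"; returns a dict with "img" (384x512x3 uint8, red, green, blue), "fx", "fy", "cx", "cy" (pixels), "dist_coeffs" ([k1, k2, p1, p2, k3] as OpenCV has them; the pictures are not rectified), "R" (3x3) and "t" (3): a world point X has camera coordinates R X + t. Camera axes: x right, y down, z forward; pixel columns grow to the right and rows downward; lengths in mm; the calibration is good to about 2 mm. A picture is of the moment at which its call begins. There is no depth.
- r.sign_off(): hands the job in, once; it reports no verdict.
Trained networks look in the newest picture that a camera, given by its name, has taken for a name from the list of things; names that differ only in an ending like _2 or _b are one class to them, and where a whole thing is asked for, a point or a joint stands for the part that bears it (a point fixed in the world has none). Each returns a list of dicts, best first, with "conf" (0 to 1); they miss things now and then, are a little off and sometimes report something else, mostly with a low value. They report only what shows in the picture. A call takes as long as a camera call.
- spotter.boxes_of(query, camera): "point" ([x, y, z] in mm, in world coordinates, good to about 4 mm: the middle of the surface that is visible of it).
- spotter.place_of(query, camera): "point" ([x, y, z] in mm, in world coordinates, good to about 4 mm: a listed point, or the origin of a listed thing).
The state is a dict: "clock": time; "qpos": joint angles; "qvel": joint speeds; "joint_efforts": joint torques, N m; "eef_pos": TCP position; "tcp_rot": TCP orientation; "contact_force": force on the tool from outside, world axes, zero at the start; "wrist_torque": the same for the moment, N m; "opening": opening from 0.0 (shut) to 1.0 (fully open).
Only numpy, scipy, OpenCV 4.12 (cv2) and the standard library are available. Lean on these libraries where they do the work, as an engineer would, in place of code of your own. Each camera call takes 0.05 s, during which the arm holds its last target.

TASK

Check the three leaf springs on their test stands from left to right as seen from the robot: with the closed fingertips press straight down on the domed rivet at mid-span up to a force of about 10 N, never above 15 N, hold it steady for about a second and let the leaf come back up. One of the springs has gone weak and gives about twice as far as the other two under that press, and its black drag pointer is left lowest; when all three have been pressed, push the reject tab on top of that stand's clamp fully across to the right. Leave the other two tabs, and the loose plugs and hex key, where they are.

Things in the scene. Friction and masses are not known exactly. Their poses are not given: they have to be found in the camera images.
- stand_1: One of three like-looking fixed spring test stands, side by side about 170 mm apart; their places are swapped. Base 190 x 70 x 12 mm; origin centre of its underside, below the rivet; yaw within 0.2 rad. Frame: z up, +y left seen from the robot; leaf from clamp block (x 56 to 92 mm, 64 wide, top z 72.5) to its free end at x = -56, nearer the robot; scale plate at x = -72, 26 wide, top z 74.
- spring_1: Steel cantilever leaf of stand 1: 112 mm free length, 22 wide, 2.5 thick, top at z = 62.5 mm. Origin near the clamp, 47 mm from the rivet. Pressed at its mid-span rivet it bends in proportion to the force and springs back: under 10 N a sound leaf gives about 5 mm at the rivet, a weak one about 11 mm. Exactly one of the three is weak; it looks like the others.
- rivet_1 (a point): Top of the domed rivet at mid-span of the leaf of stand 1: at stand x = 0, y = 0, z = 68.5 mm when unloaded. The place to press, straight down.
- pointer_1 (a joint): Black drag pointer of stand 1, a collar on the scale plate: 0 at the top, grows (m) as the leaf's free end pushes it down by up to 0.036; it stays at the lowest point reached, so it shows the greatest deflection of the leaf's end. A press of 10 N at the rivet leaves it near 11 mm on a sound leaf and near 23 mm on the weak one. Scale ticks every 5 mm.
- tab_1 (a joint): Reject tab of stand 1: 0 = at the left end of its slot (start), 0.020 m = pushed fully across to the right (the stand's -y), where it meets a stop. Slides with about 1.5 N of friction and stays where it is left.
- tab_top_1 (a point): Centre of the top face of the reject tab of stand 1: a dark upright block 14 x 14 mm, 20 mm tall, standing on the clamp block; its top is at z = 93 mm, at stand x = +78 mm and, at the start, y = +10 mm.
- stand_2: One of three like-looking fixed spring test stands, side by side about 170 mm apart; their places are swapped. Base 190 x 70 x 12 mm; origin centre of its underside, below the rivet; yaw within 0.2 rad. Frame: z up, +y left seen from the robot; leaf from clamp block (x 56 to 92 mm, 64 wide, top z 72.5) to its free end at x = -56, nearer the robot; scale plate at x = -72, 26 wide, top z 74.
- spring_2: Steel cantilever leaf of stand 2: 112 mm free length, 22 wide, 2.5 thick, top at z = 62.5 mm. Origin near the clamp, 47 mm from the rivet. Pressed at its mid-span rivet it bends in proportion to the force and springs back: under 10 N a sound leaf gives about 5 mm at the rivet, a weak one about 11 mm. Exactly one of the three is weak; it looks like the others.
- rivet_2 (a point): Top of the domed rivet at mid-span of the leaf of stand 2: at stand x = 0, y = 0, z = 68.5 mm when unloaded. The place to press, straight down.
- pointer_2 (a joint): Black drag pointer of stand 2, a collar on the scale plate: 0 at the top, grows (m) as the leaf's free end pushes it down by up to 0.036; it stays at the lowest point reached, so it shows the greatest deflection of the leaf's end. A press of 10 N at the rivet leaves it near 11 mm on a sound leaf and near 23 mm on the weak one. Scale ticks every 5 mm.
- tab_2 (a joint): Reject tab of stand 2: 0 = at the left end of its slot (start), 0.020 m = pushed fully across to the right (the stand's -y), where it meets a stop. Slides with about 1.5 N of friction and stays where it is left.
- tab_top_2 (a point): Centre of the top face of the reject tab of stand 2: a dark upright block 14 x 14 mm, 20 mm tall, standing on the clamp block; its top is at z = 93 mm, at stand x = +78 mm and, at the start, y = +10 mm.
- stand_3: One of three like-looking fixed spring test stands, side by side about 170 mm apart; their places are swapped. Base 190 x 70 x 12 mm; origin centre of its underside, below the rivet; yaw within 0.2 rad. Frame: z up, +y left seen from the robot; leaf from clamp block (x 56 to 92 mm, 64 wide, top z 72.5) to its free end at x = -56, nearer the robot; scale plate at x = -72, 26 wide, top z 74.
- spring_3: Steel cantilever leaf of stand 3: 112 mm free length, 22 wide, 2.5 thick, top at z = 62.5 mm. Origin near the clamp, 47 mm from the rivet. Pressed at its mid-span rivet it bends in proportion to the force and springs back: under 10 N a sound leaf gives about 5 mm at the rivet, a weak one about 11 mm. Exactly one of the three is weak; it looks like the others.
- rivet_3 (a point): Top of the domed rivet at mid-span of the leaf of stand 3: at stand x = 0, y = 0, z = 68.5 mm when unloaded. The place to press, straight down.
- pointer_3 (a joint): Black drag pointer of stand 3, a collar on the scale plate: 0 at the top, grows (m) as the leaf's free end pushes it down by up to 0.036; it stays at the lowest point reached, so it shows the greatest deflection of the leaf's end. A press of 10 N at the rivet leaves it near 11 mm on a sound leaf and near 23 mm on the weak one. Scale ticks every 5 mm.
- tab_3 (a joint): Reject tab of stand 3: 0 = at the left end of its slot (start), 0.020 m = pushed fully across to the right (the stand's -y), where it meets a stop. Slides with about 1.5 N of friction and stays where it is left.
- tab_top_3 (a point): Centre of the top face of the reject tab of stand 3: a dark upright block 14 x 14 mm, 20 mm tall, standing on the clamp block; its top is at z = 93 mm, at stand x = +78 mm and, at the start, y = +10 mm.
- serial_plug: Loose grey plug with hood, 34 x 82 x 16 mm, lying on the worktop near the stands. A bystander. Origin: centre of its underside.
- video_plug: Loose black plug with hood, 36 x 78 x 16 mm, lying on the worktop near the stands. A bystander. Origin: centre of its underside.
- gender_changer: Loose light plug with hood, 34 x 66 x 16 mm, lying on the worktop near the stands. A bystander. Origin: centre of its underside.
- hex_key: Loose bent steel hex key, 33 x 91 x 4 mm, lying on the worktop near the stands. A bystander. Origin: centre of its underside.

How it is judged (in metres and radians):
On the way, in this order (a step that is already met when the one before it is completed fails the run):
1. the left spring is held pressed with about 10 N (7.5 to 13 N) for half a second (((world y of stand_1 between 0.045 and 1 m and contact force between the fingers and spring_1 between 7.5 and 13 N) or (world y of stand_2 between 0.045 and 1 m and contact force between the fingers and spring_2 between 7.5 and 13 N) or (world y of stand_3 between 0.045 and 1 m and contact force between the fingers and spring_3 between 7.5 and 13 N))), for 0.5 s.
2. the middle spring is held pressed with about 10 N (7.5 to 13 N) for half a second (((world y of stand_1 between -0.125 and 0.045 m and contact force between the fingers and spring_1 between 7.5 and 13 N) or (world y of stand_2 between -0.125 and 0.045 m and contact force between the fingers and spring_2 between 7.5 and 13 N) or (world y of stand_3 between -0.125 and 0.045 m and contact force between the fingers and spring_3 between 7.5 and 13 N))), for 0.5 s.
3. the right spring is held pressed with about 10 N (7.5 to 13 N) for half a second (((world y of stand_1 between -1 and -0.125 m and contact force between the fingers and spring_1 between 7.5 and 13 N) or (world y of stand_2 between -1 and -0.125 m and contact force between the fingers and spring_2 between 7.5 and 13 N) or (world y of stand_3 between -1 and -0.125 m and contact force between the fingers and spring_3 between 7.5 and 13 N))), for 0.5 s.
4. the reject tab of the spring whose pointer is far lowest is pushed fully across (more than 17 of its 20 mm) (((value of joint tab_1 above 0.017 m and value of joint pointer_1 above 0.0157 m) or (value of joint tab_2 above 0.017 m and value of joint pointer_2 above 0.0157 m) or (value of joint tab_3 above 0.017 m and value of joint pointer_3 above 0.0157 m))), for 0.2 s.
At the end, for the whole second after the job is handed in: The reject tab of the weak spring is fully across (more than 17 of 20 mm) and the other two are at their start (less than 4 mm); every drag pointer shows the deflection of a press of about 10 N at the rivet: 15.7 to 33 mm on the weak spring, 7 to 15 mm on the other two (((value of joint tab_1 above 0.017 m and value of joint pointer_1 between 0.0157 and 0.033 m and value of joint tab_2 below 0.004 m and value of joint pointer_2 between 0.007 and 0.015 m and value of joint tab_3 below 0.004 m and value of joint pointer_3 between 0.007 and 0.015 m) or (value of joint tab_2 above 0.017 m and value of joint pointer_2 between 0.0157 and 0.033 m and value of joint tab_1 below 0.004 m and value of joint pointer_1 between 0.007 and 0.015 m and value of joint tab_3 below 0.004 m and value of joint pointer_3 between 0.007 and 0.015 m) or (value of joint tab_3 above 0.017 m and value of joint pointer_3 between 0.0157 and 0.033 m and value of joint tab_1 below 0.004 m and value of joint pointer_1 between 0.007 and 0.015 m and value of joint tab_2 below 0.004 m and value of joint pointer_2 between 0.007 and 0.015 m))); the robot touches nothing.
It fails at once if a spring is loaded with more than 15 N (contact force between the fingers and spring_1 above 15 N or contact force between the fingers and spring_2 above 15 N or contact force between the fingers and spring_3 above 15 N).
It fails at once if a tab is pushed whose spring has not shown itself weak (its pointer above the weak spring's range) ((value of joint tab_1 above 0.01 m and value of joint pointer_1 below 0.0157 m) or (value of joint tab_2 above 0.01 m and value of joint pointer_2 below 0.0157 m) or (value of joint tab_3 above 0.01 m and value of joint pointer_3 below 0.0157 m)).
It fails at once if a loose plug or the hex key is moved by more than 30 mm (distance of serial_plug from where it was at the start of the episode above 0.03 m or distance of video_plug from where it was at the start of the episode above 0.03 m or distance of gender_changer from where it was at the start of the episode above 0.03 m or distance of hex_key from where it was at the start of the episode above 0.03 m).
It also fails if it takes over 58 s, if anything falls off the work surface, if the arm or the gripper's body presses on something with over 40 N, if the wrist force passes 120 N, or if a joint passes its speed limit or range.

## Working session

There is one attempt and no reset: what is moved stays moved. The work goes in short steps, Python scripts to look and compute and a tool call to move; the robot and the scene stay as the last step left them, time stands still between calls to the robot, and variables do not carry over. Pictures are saved under pics/ and viewed, and the job is handed in when it is done.

Besides the shell and the picture viewer there is one more tool, called after "Request:" as a command line: name --argument value ..., lists and objects as JSON in quotes. apply_moves: Moves the arm, as the interface text tells. Its arguments: {"type":"object","properties":{"motion":{"type":"string"},"squeeze":{"type":"number"}},"required":["motion"]}

```bash
mkdir -p pics; ls; python3 - <<'E'
from rig import r, grab_frame, spotter
import cv2
print(r.sense())
for c in ("scene","top"):
    f=grab_frame(c); cv2.imwrite(f"pics/{c}0.png",f["img"][:,:,::-1]); print(c,f["R"],f["t"],f["fx"])
    for q in ("rivet_1","tab_top_1","stand_1"):
        for d in spotter.place_of(q,c): print(c,q,d)
E
```

```text
pics
{'clock': 0.0, 'qpos': array([ 1.09960022e+00,  3.53628661e-01,  1.63415467e+00, -9.72810639e-06,
        1.15518846e+00, -2.36186282e-03]), 'qvel': array([ 0.00028995, -0.00191358, -0.00086737, -0.00073853, -0.00113895,
       -0.00067387]), 'joint_efforts': array([ 2.15900756e-03, -6.05248404e+01, -3.42063475e+01,  1.02521249e-04,
        9.23588901e-03, -4.33168748e-05]), 'eef_pos': array([282.27340906, 557.35235499, 403.96489687]), 'tcp_rot': array([-3.14021349e+00,  5.63717347e-06,  2.67276234e+00]), 'contact_force': array([-0.62152916, -0.28821442,  0.23826565]), 'wrist_torque': array([0.06261957, 0.01063153, 0.04032663]), 'opening': 0.9999237663467253}
scene [[ 0.89664665 -0.44265922 -0.00880912]
 [-0.39536191 -0.79156906 -0.46594784]
 [ 0.19928308  0.42127336 -0.88476834]] [-518.98918829  293.75064445  898.26465988] 432.1652358721406
scene rivet_1 {'point': [504.4, -49.3, 66.6], 'conf': 0.76}
scene rivet_1 {'point': [482.4, 113.4, 66.9], 'conf': 0.67}
scene rivet_1 {'point': [520.7, -230.7, 68.0], 'conf': 0.65}
scene tab_top_1 {'point': [584.8, -49.3, 89.8], 'conf': 0.62
[... 372 characters left out ...]
0.00933787 -0.99986405 -0.01358966]
 [-0.98437047  0.0115816  -0.17572892]
 [ 0.17586242  0.01173632 -0.98434479]] [ 26.14635238 594.95384352 911.37129472] 367.8454465848821
top rivet_1 {'point': [483.0, 112.5, 70.6], 'conf': 0.69}
top rivet_1 {'point': [519.8, -229.5, 72.3], 'conf': 0.61}
top rivet_1 {'point': [509.3, -46.1, 64.9], 'conf': 0.59}
top tab_top_1 {'point': [584.6, -47.8, 95.8], 'conf': 0.61}
top tab_top_1 {'point': [562.7, 104.2, 96.8], 'conf': 0.5}
top tab_top_1 {'point': [600.2, -227.0, 91.7], 'conf': 0.41}
top stand_1 {'point': [521.4, -228.3, -3.6], 'conf': 0.72}
top stand_1 {'point': [484.9, 112.7, 0.5], 'conf': 0.7}
top stand_1 {'point': [508.5, -50.3, -2.9], 'conf': 0.7}
```

View pics/scene0.png

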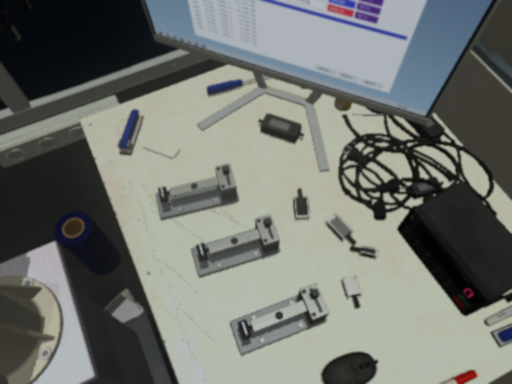

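View pics/top0.png

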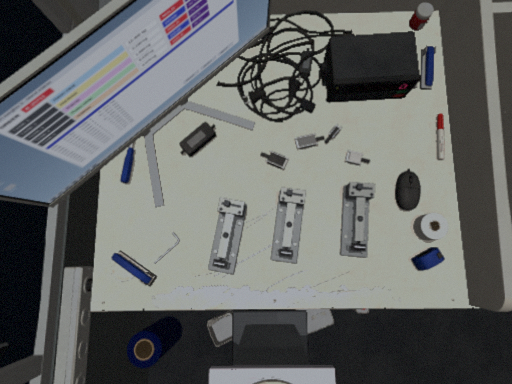

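The scene shows three stands in a row; in the top view the rivets are near (227,236), (290,224) and (355,217). The arm is out of frame. I'll zoom in to get the rivets and yaws.

```bash
cat > h.py <<'E'
import numpy as np, cv2
def proj(f,X):
    K=np.array([[f["fx"],0,f["cx"]],[0,f["fy"],f["cy"]],[0,0,1.]])
    p,_=cv2.projectPoints(np.array(X,float).reshape(-1,3),cv2.Rodrigues(np.array(f["R"]))[0],np.array(f["t"],float),K,np.array(f["dist_coeffs"],float))
    return p.reshape(-1,2)
def stand(P):
    x,y,a=P; c,s=np.cos(a),np.sin(a)
    return lambda pts:[(x+c*u-s*v,y+s*u+c*v,w) for u,v,w in pts]
KEY=[(0,0,68.5),(78,10,93)]
BASE=[(-95,-35,12),(95,-35,12),(95,35,12),(-95,35,12)]
CL=[(56,-32,72.5),(92,-32,72.5),(92,32,72.5),(56,32,72.5)]
TAB=[(71,3,93),(85,3,93),(85,17,93),(71,17,93)]
def draw(f,Ps,crop,s,out):
    x0,y0,x1,y1=crop
    im=cv2.resize(f["img"][y0:y1,x0:x1,::-1],None,fx=s,fy=s,interpolation=cv2.INTER_CUBIC).copy()
    T=lambda p:np.round((p-[x0,y0]+.5)*s).astype(int)
    for P in Ps:
        S=stand(P)
        for Q,c in((BASE,(0,255,0)),(CL,(255,255,0)),(TAB,(0,0,255))):
            cv2.polylines(im,[T(proj(f,S(Q)))],True,c,1)
        cv2.circle(im,tuple(T(proj(f,S(KEY[:1])))[0]),3,(0,0,255),1)
    cv2.imwrite(out,im)
E
python3 - <<'E'
from rig import r, grab_frame, spotter
from h import *
Ps=[]
for r1,t1 in (((482.7,113,0),(561,104.7,0)),((507,-48,0),(584.7,-48.5,0)),((520.3,-230,0),(599,-225.6,0))):
    d=np.subtract(t1,r1); a=np.arctan2(d[1],d[0])-np.arctan2(10,78); Ps.append((r1[0],r1[1],a))
print(Ps)
f=grab_frame("top"); draw(f,[],(195,175,395,285),4,"pics/t1raw.png");draw(f,Ps,(195,175,395,285),4,"pics/t1.png")
f=grab_frame("scene"); draw(f,Ps,(140,155,340,355),3,"pics/s1.png")
E
```

```text
[(482.7, 113, np.float64(-0.2331177339353947)), (507, -48, np.float64(-0.1339444758293974)), (520.3, -230, np.float64(-0.07165918810015814))]
```

View pics/t1raw.png

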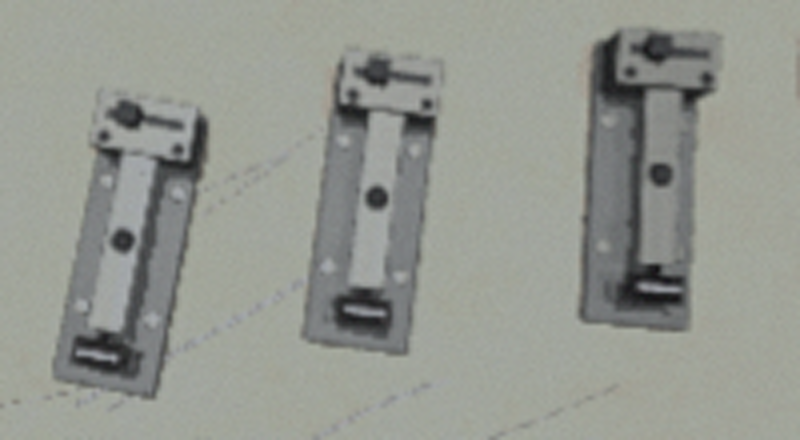

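View pics/t1.png

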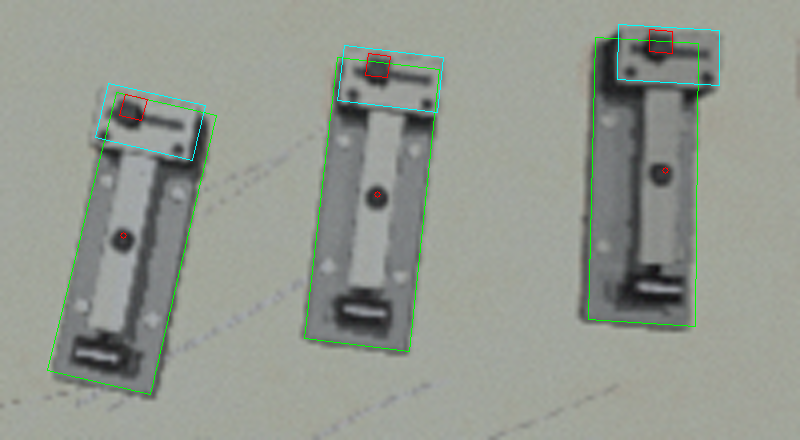

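View pics/s1.png

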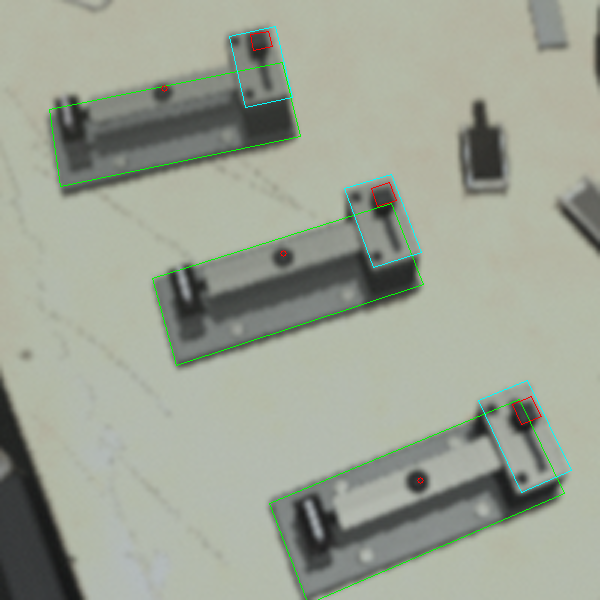

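```bash
python3 - <<'E'
from rig import r, grab_frame
from h import *
from scipy.optimize import least_squares
ft=grab_frame("top"); fs=grab_frame("scene")
M=[(0,0,66.5),(-95,35,12),(-95,-35,12),(92,32,72.5),(92,-32,72.5),(56,-32,72.5),(56,32,72.5)]
T=[[(122,241),(54,378),(156,398),(101,90),(203,107),(194,163),(92,147)],
[(376,198),(304,341),(408,353),(345,47),(441,58),(436,112),(337,103)],
[(661,174),(582,320),(690,328),(617,28),(720,33),(716,90),(613,82)]]
Sv=[(162,92),(283,257),(418,481)]
Ps=[]
for t,s,g in zip(T,Sv,((482,113,-.2),(507,-48,-.13),(520,-230,-.07))):
    t=np.array(t)/4-.5+[195,175]; s=np.array(s)/3-.5+[140,155]
    w=np.array([2,1,1,1,1,1,1])[:,None]
    def res(p,both=True):
        a=((proj(ft,stand(p)(M))-t)*w).ravel(); b=2*(proj(fs,stand(p)(M[:1]))-s).ravel()
        return np.r_[a,b] if both else a
    p=least_squares(res,g).x; q=least_squares(lambda p:res(p,False),g).x
    print(p.round(3),q.round(3),res(p).round(1)); Ps.append(p)
np.save("P.npy",Ps)
draw(ft,Ps,(195,175,395,285),4,"pics/t2.png");draw(fs,Ps,(140,155,340,355),3,"pics/s2.png")
print(r.sense()["clock"])
E
```

```text
[ 4.79397e+02  1.12447e+02 -1.94000e-01] [ 4.79048e+02  1.12717e+02 -1.95000e-01] [ 1.1 -0.2 -0.4  0.1  0.1  0.1  0.6 -0.3 -0.4 -0.  -0.9 -0.2 -0.1 -0.8
 -0.8 -0.2]
[ 5.05561e+02 -4.83480e+01 -1.28000e-01] [ 5.0544e+02 -4.7498e+01 -1.3000e-01] [ 0.8 -0.7  0.2 -0.1  0.6  0.1 -0.3  0.2  0.5  0.2  0.4  0.6  0.1 -0.1
 -0.8 -1.2]
[ 5.18542e+02 -2.28614e+02 -8.40000e-02] [ 5.18299e+02 -2.27724e+02 -8.70000e-02] [ 0.6 -0.3  0.5  0.3  0.3  0.4  0.3 -0.5 -0.2  0.   0.4 -0.4  0.8 -0.2
 -0.8 -1. ]
0.6
```

View pics/t2.png

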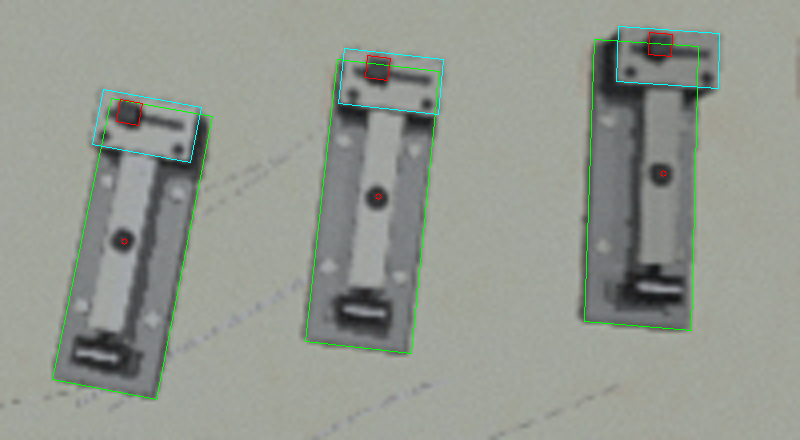

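View pics/s2.png

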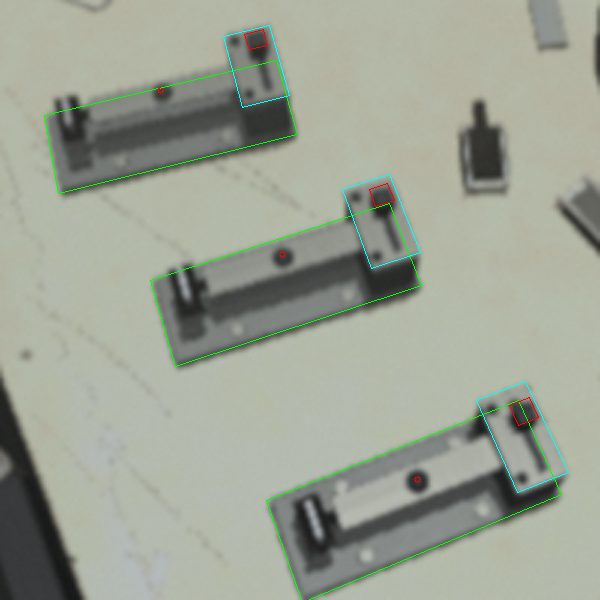

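Fits agree within about 1 px in both cameras. Rivets are L (480,112.5), M (505.7,-48.2) and R (518.7,-228.5). Next, move above the left rivet with the fingers closed.

Request:
apply_moves --motion "-1 -0.3774 -0.3079 0 0.3508;-1 -0.3774 -0.3079 0 0.3508;-1 -0.3774 -0.3079 0 0.3508;-1 -0.3774 -0.3079 0 0.3508;-1 -0.3774 -0.3079 0 0.3508;-1 -0.3774 -0.3079 0 0.3508;-1 -0.3774 -0.3079 0 0.3508;-1 -0.3774 -0.3079 0 0.3508;-1 -0.3774 -0.3079 0 0.3508;-1 -0.3774 -0.3079 0 0.3508;-1 -0.3774 -0.3079 0 0.3508;-1 -0.3774 -0.3079 0 0.3508;-1 -0.3774 -0.3079 0 0.3508;-1 -0.3774 -0.3079 0.1232 0.3508;-1 -0.3774 -0.3079 0.1232 0.3508;-1 -0.3774 -0.3079 0.1232 0.3508;-1 -0.3774 -0.3079 0.1232 0.3508;-1 -0.3774 -0.3079 0.1232 0.3508;-1 -0.3774 -0.3079 0.1232 0.3508" --squeeze 40

```text
clock: 2.18
eef_pos: [480.7, 112.8, 283.2]
tcp_rot: [3.14, -0.0, 1.571]
contact_force: [1.1, 0.3, 0.5]
opening: -0.0
```

Request:
apply_moves --motion "-1 0 0 0.015 0;-1 0 0 0.03 0;-1 0 0 0.03 0;-1 0 0 0.03 0;-1 0 0 0.03 0"

```text
clock: 2.6
eef_pos: [480.8, 112.7, 253.6]
tcp_rot: [3.139, -0.001, 1.571]
contact_force: [0.8, 0.2, 0.8]
opening: 0.004
```

```bash
cat > look.py <<'E'
import sys
from rig import r, grab_frame
from h import *
n=sys.argv[1]
for c,cr,s in (("scene",(140,130,340,330),3),("top",(195,155,395,285),4)):
    f=grab_frame(c); draw(f,[],cr,s,f"pics/{c}_{n}.png")
F=[]
for _ in range(3):
    s=r.sense(); F.append(s["contact_force"].round(2))
print(s["clock"],s["eef_pos"].round(2),s["tcp_rot"].round(4),F)
E
python3 look.py a
```

```text
2.7 [480.62 112.59 253.11] [ 3.1391e+00 -6.0000e-04  1.5708e+00] [array([-0.35,  0.76, -0.71]), array([-0.35,  0.76, -0.71]), array([-0.35,  0.76, -0.71])]
```

View pics/scene_a.png

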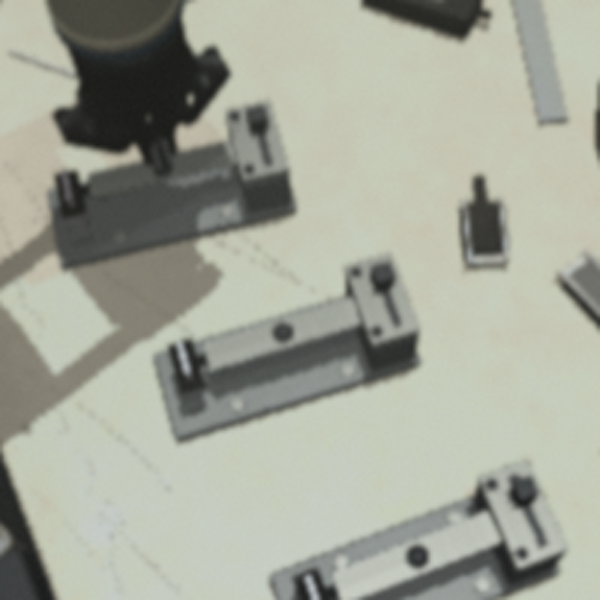

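View pics/top_a.png

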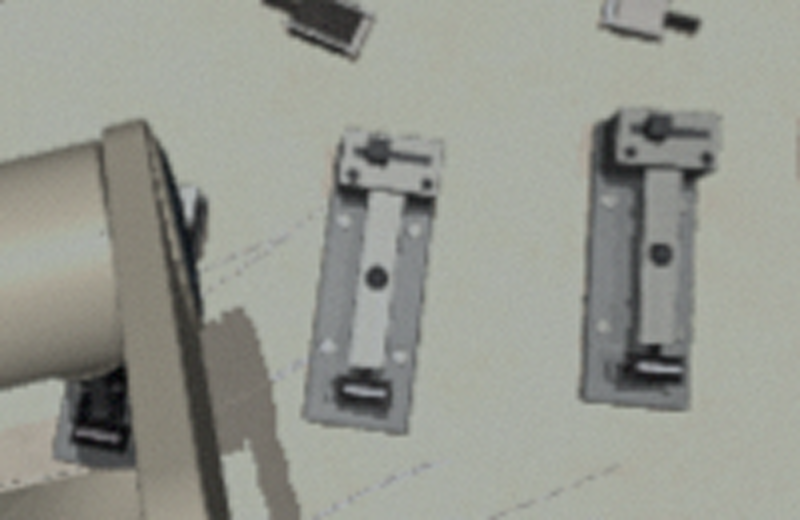

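The scene view shows the closed fingertips at zoomed (160,155), directly over the left rivet and on the leaf line. I'll descend in small steps.

Request:
apply_moves --motion "-1 0 0 0.005 0;-1 0 0 0.01 0;-1 0 0 0.01 0;-1 0 0 0.01 0"

```text
clock: 3.03
eef_pos: [480.0, 112.4, 241.2]
tcp_rot: [-3.141, 0.0, 1.571]
contact_force: [1.1, 0.2, 0.3]
opening: 0.001
```

Request:
apply_moves --motion "-1 0 0 0.001 0;-1 0 0 0.002 0;-1 0 0 0.003 0;-1 0 0 0.003 0;-1 0 0 0.003 0"

```text
clock: 3.45
eef_pos: [479.8, 112.4, 238.6]
tcp_rot: [-3.141, -0.0, 1.571]
contact_force: [-2.1, 0.3, 5.5]
opening: -0.002
```

Request:
apply_moves --motion "-1 0 0 0.001 0;-1 0 0 0.001 0;-1 0 0 0.001 0"

```text
clock: 3.7
eef_pos: [479.8, 112.4, 237.7]
tcp_rot: [-3.141, -0.0, 1.571]
contact_force: [-2.9, 1.0, 7.6]
opening: -0.003
```

Request:
apply_moves --motion "-1 0 0 0.001 0;-1 0 0 0.001 0;-1 0 0 0.001 0"

```text
clock: 3.95
eef_pos: [479.7, 112.4, 236.8]
tcp_rot: [-3.141, -0.0, 1.571]
contact_force: [-2.8, 0.8, 10.0]
opening: -0.001
```

Request:
apply_moves --motion "-1 0 0 0 0;-1 0 0 0 0;-1 0 0 0 0;-1 0 0 0 0;-1 0 0 0 0;-1 0 0 0 0"

```text
clock: 4.45
eef_pos: [479.7, 112.5, 236.8]
tcp_rot: [-3.141, -0.0, 1.571]
contact_force: [-3.3, 0.4, 9.8]
opening: -0.004
```

Request:
apply_moves --motion "-1 0 0 0 0;-1 0 0 0 0;-1 0 0 0 0;-1 0 0 0 0;-1 0 0 0 0;-1 0 0 0 0"

```text
clock: 4.95
eef_pos: [479.7, 112.4, 236.8]
tcp_rot: [-3.141, -0.0, 1.571]
contact_force: [-2.6, 0.4, 9.7]
opening: -0.004
```

```bash
python3 look.py b; python3 -c "
from rig import r,grab_frame
for i in range(4):
    grab_frame('top');print(r.sense()['contact_force'].round(2),r.sense()['eef_pos'].round(2))"
```

```text
5.05 [479.73 112.43 236.81] [-3.1410e+00 -1.0000e-04  1.5706e+00] [array([-2.55,  0.23, 10.39]), array([-2.55,  0.23, 10.39]), array([-2.55,  0.23, 10.39])]
[-2.67  0.76  9.5 ] [479.73 112.42 236.81]
[-2.87  0.83  8.49] [479.76 112.43 236.82]
[-4.19  0.97  9.03] [479.71 112.45 236.78]
[-2.5   1.44  8.64] [479.72 112.44 236.79]
```

View pics/scene_b.png

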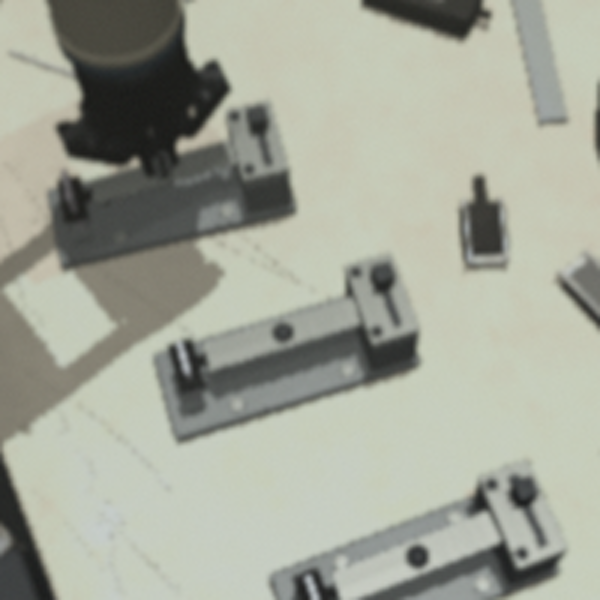

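Left spring: held at about 9.5 N for over 1 s with about 4.6 mm deflection, so it is sound. Moving to the middle one.

Request:
apply_moves --motion "-1 0 0 -0.02 0;-1 0 0 -0.045 0;-1 -0.04 0.007 -0.045 0;-1 -0.08 0.013 -0.045 0;-1 -0.12 0.019 -0.045 0;-1 -0.1607 0.0257 -0.045 0;-1 -0.1607 0.0257 -0.045 0;-1 -0.1607 0.0257 -0.03 0;-1 -0.1607 0.0257 -0.015 0;-1 -0.1607 0.0257 -0.01 0;-1 -0.1607 0.0257 -0.01 0;-1 -0.1607 0.0257 -0.01 0;-1 -0.1607 0.0257 -0.01 0"

```text
clock: 6.33
eef_pos: [505.9, -48.0, 247.0]
tcp_rot: [3.141, 0.0, 1.571]
contact_force: [0.0, 0.7, 0.4]
opening: -0.0
```

```bash
python3 look.py c
```

```text
6.4333 [505.98 -48.07 247.18] [3.1404e+00 1.0000e-04 1.5712e+00] [array([-1.44, -0.94,  0.82]), array([-1.44, -0.94,  0.82]), array([-1.44, -0.94,  0.82])]
```

View pics/scene_c.png

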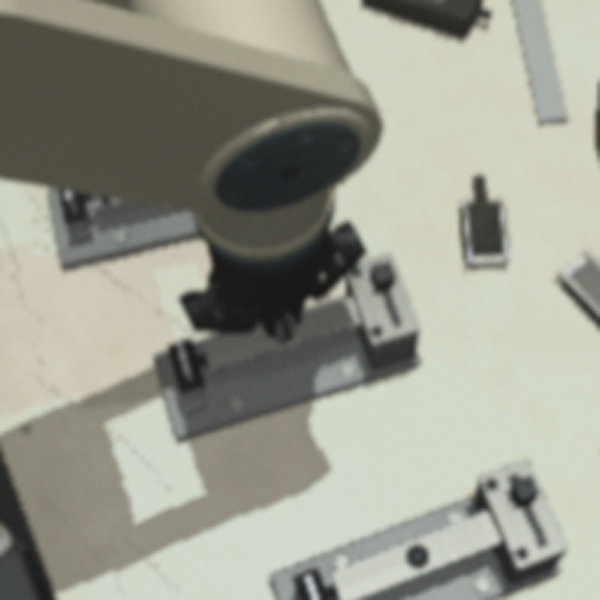

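Fingertips at (283,328), over the middle rivet. Pressing.

Request:
apply_moves --motion "-1 0 0 0.003 0;-1 0 0 0.005 0;-1 0 0 0.007 0;-1 0 0 0.008 0;-1 0 0 0.008 0;-1 0 0 0.008 0"

```text
clock: 6.93
eef_pos: [505.6, -48.3, 238.5]
tcp_rot: [-3.141, -0.0, 1.571]
contact_force: [-0.6, 0.6, 2.4]
opening: 0.0
```

Request:
apply_moves --motion "-1 0 0 0.001 0;-1 0 0 0.001 0;-1 0 0 0.001 0"

```text
clock: 7.18
eef_pos: [505.5, -48.3, 237.5]
tcp_rot: [-3.141, -0.0, 1.571]
contact_force: [-1.0, 1.1, 4.4]
opening: 0.0
```

Request:
apply_moves --motion "-1 0 0 0.001 0;-1 0 0 0.002 0;-1 0 0 0.002 0;-1 0 0 0.002 0"

```text
clock: 7.52
eef_pos: [505.4, -48.3, 235.5]
tcp_rot: [-3.141, -0.0, 1.571]
contact_force: [-2.8, 2.0, 5.5]
opening: 0.001
```

Request:
apply_moves --motion "-1 0 0 0.001 0;-1 0 0 0.002 0;-1 0 0 0.002 0;-1 0 0 0.002 0"

```text
clock: 7.85
eef_pos: [505.4, -48.3, 233.6]
tcp_rot: [-3.141, -0.0, 1.571]
contact_force: [-3.3, 1.8, 7.8]
opening: -0.003
```

Request:
apply_moves --motion "-1 0 0 0.001 0;-1 0 0 0.001 0;-1 0 0 0.001 0"

```text
clock: 8.1
eef_pos: [505.4, -48.3, 232.6]
tcp_rot: [-3.141, -0.0, 1.571]
contact_force: [-3.5, 2.3, 7.6]
opening: -0.003
```

Request:
apply_moves --motion "-1 0 0 0.001 0;-1 0 0 0.0015 0;-1 0 0 0.0015 0;-1 0 0 0.0015 0;-1 0 0 0.0015 0;-1 0 0 0.0015 0;-1 0 0 0.0015 0"

```text
clock: 8.68
eef_pos: [505.4, -48.3, 231.2]
tcp_rot: [-3.141, -0.0, 1.571]
contact_force: [-4.4, 0.4, 10.6]
opening: 0.0
```

```bash
python3 -c "
from rig import r,grab_frame
for i in range(6):
    grab_frame('top');print(r.sense()['contact_force'].round(2),r.sense()['eef_pos'].round(2))"
```

```text
[-4.6   1.85  9.82] [505.39 -48.25 231.25]
[-4.38  1.39  8.34] [505.38 -48.28 231.24]
[-3.7   1.91  9.13] [505.41 -48.27 231.26]
[-4.14  0.62  9.11] [505.4  -48.26 231.26]
[-3.4   2.07  9.95] [505.38 -48.28 231.23]
[-4.09  1.3  10.05] [505.39 -48.29 231.25]
```

Held 9 to 10.5 N at about 10.3 mm, so the middle spring is the weak one. Hold a bit longer, then go to the right one.

Request:
apply_moves --motion "-1 0 0 0 0;-1 0 0 0 0;-1 0 0 0 0;-1 0 0 0 0;-1 0 0 -0.02 0;-1 0 0 -0.05 0;-1 -0.04 0.003 -0.05 0;-1 -0.08 0.006 -0.05 0;-1 -0.12 0.009 -0.05 0;-1 -0.16 0.012 -0.05 0;-1 -0.1803 0.013 -0.05 0;-1 -0.1803 0.013 -0.05 0;-1 -0.1803 0.013 -0.035 0;-1 -0.1803 0.013 -0.02 0;-1 -0.1803 0.013 -0.0155 0;-1 -0.1803 0.013 -0.0155 0;-1 -0.1803 0.013 -0.0155 0;-1 -0.1803 0.013 -0.0155 0"

```text
clock: 10.48
eef_pos: [519.0, -228.4, 247.1]
tcp_rot: [3.141, 0.0, 1.571]
contact_force: [-0.4, 0.3, 0.7]
opening: -0.0
```

```bash
sed -i 's/(140,130,340,330)/(140,155,340,355)/' look.py; python3 look.py d
```

```text
10.5833 [ 519.01 -228.52  247.28] [3.1404e+00 6.0000e-04 1.5711e+00] [array([0.18, 0.17, 0.74]), array([0.18, 0.17, 0.74]), array([0.18, 0.17, 0.74])]
```

View pics/scene_d.png

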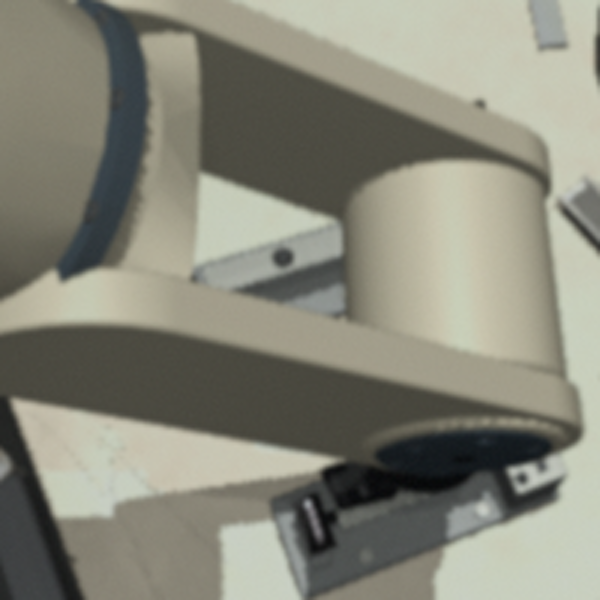

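The fingertips are hidden by the arm here. The pose matches the measured rivet, so I'll press in the same way.

Request:
apply_moves --motion "-1 0 0 0.003 0;-1 0 0 0.005 0;-1 0 0 0.007 0;-1 0 0 0.008 0;-1 0 0 0.008 0;-1 0 0 0.008 0"

```text
clock: 11.08
eef_pos: [518.6, -228.6, 238.7]
tcp_rot: [-3.141, -0.0, 1.571]
contact_force: [-1.3, 0.6, 5.2]
opening: -0.0
```

Request:
apply_moves --motion "-1 0 0 0.001 0;-1 0 0 0.001 0;-1 0 0 0.001 0"

```text
clock: 11.33
eef_pos: [518.6, -228.7, 237.8]
tcp_rot: [-3.141, -0.0, 1.571]
contact_force: [-2.3, 1.1, 6.3]
opening: 0.0
```

Request:
apply_moves --motion "-1 0 0 0.001 0;-1 0 0 0.001 0;-1 0 0 0.001 0"

```text
clock: 11.58
eef_pos: [518.5, -228.7, 236.9]
tcp_rot: [-3.141, -0.0, 1.571]
contact_force: [-3.0, 0.6, 9.2]
opening: 0.001
```

```bash
python3 -c "
from rig import r,grab_frame
for i in range(6):
    grab_frame('top');print(r.sense()['contact_force'].round(2),r.sense()['eef_pos'].round(2))"
```

```text
[-3.36  0.65  8.13] [ 518.51 -228.63  236.95]
[-2.39  0.65  8.24] [ 518.52 -228.66  236.97]
[-3.41  0.66  8.72] [ 518.52 -228.67  236.98]
[-3.63  0.66  8.06] [ 518.5  -228.69  236.96]
[-2.45  0.56  8.81] [ 518.49 -228.69  236.95]
[-2.77  0.93  8.13] [ 518.52 -228.67  236.98]
```

Request:
apply_moves --motion "-1 0 0 0.0005 0;-1 0 0 0.0005 0;-1 0 0 0.0005 0;-1 0 0 0.0005 0;-1 0 0 0.0005 0;-1 0 0 0.0005 0;-1 0 0 0.0005 0;-1 0 0 0.0005 0;-1 0 0 0.0005 0;-1 0 0 0.0005 0;-1 0 0 0.0005 0;-1 0 0 0.0005 0"

```text
clock: 12.88
eef_pos: [518.5, -228.7, 236.6]
tcp_rot: [-3.141, -0.0, 1.571]
contact_force: [-3.4, 0.7, 10.1]
opening: 0.001
```

Request:
apply_moves --motion "-1 0 0 -0.03 0;-1 0 0 -0.065 0;-1 0 0 -0.08 0;-1 0.04 0.014 -0.08 0.01;-1 0.08 0.028 -0.08 0.02;-1 0.12 0.042 -0.08 0.03;-1 0.16 0.056 -0.08 0.0407;-1 0.2 0.065 -0.08 0.0407;-1 0.2148 0.07 -0.08 0.0407;-1 0.2148 0.07 -0.08 0.0407;-1 0.2148 0.07 -0.08 0.0407"

```text
clock: 13.8
eef_pos: [588.7, -12.9, 315.7]
tcp_rot: [-3.141, 0.0, 1.445]
contact_force: [0.3, -0.8, 0.3]
opening: 0.001
```

```bash
python3 look.py e
```

```text
13.9 [588.34 -14.49 315.72] [-3.1410e+00  4.0000e-04  1.4428e+00] [array([ 0.93,  0.08, -0.41]), array([ 0.93,  0.08, -0.41]), array([ 0.93,  0.08, -0.41])]
```

View pics/scene_e.png

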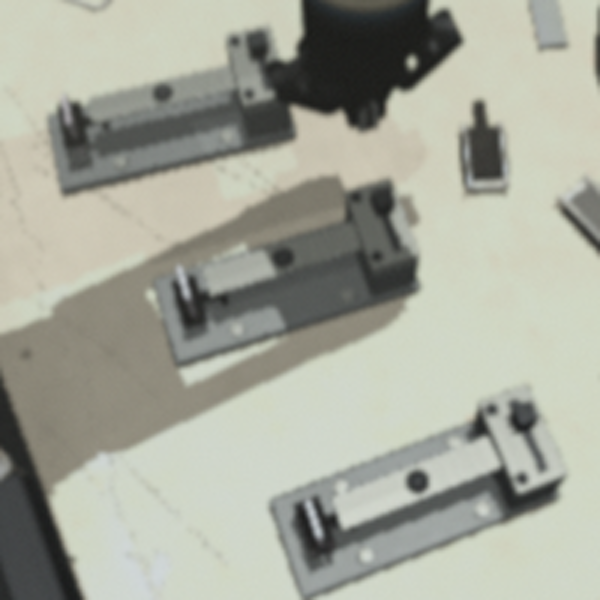

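View pics/top_e.png

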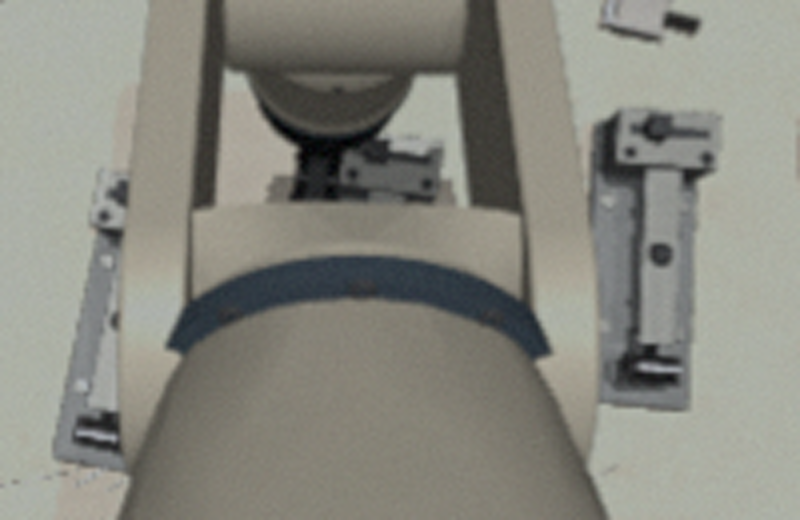

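Fingertips at (365,115) are left of the middle clamp. Tabs are unchanged. The middle pointer is visibly low, with a black spot at (220,298). Descend, then slide right.

Request:
apply_moves --motion "-1 0 0 0.03 0;-1 0 0 0.055 0;-1 0 0 0.063 0;-1 0 0 0.063 0;-1 0 0 0.063 0;-1 0 0 0.063 0"

```text
clock: 14.4
eef_pos: [589.2, -14.4, 254.2]
tcp_rot: [3.14, -0.0, 1.442]
contact_force: [-1.3, 0.4, -0.2]
opening: -0.001
```

```bash
python3 look.py f
```

```text
14.5 [589.24 -14.12 254.42] [ 3.1393e+00 -2.0000e-04  1.4425e+00] [array([0.15, 0.78, 0.15]), array([0.15, 0.78, 0.15]), array([0.15, 0.78, 0.15])]
```

View pics/scene_f.png

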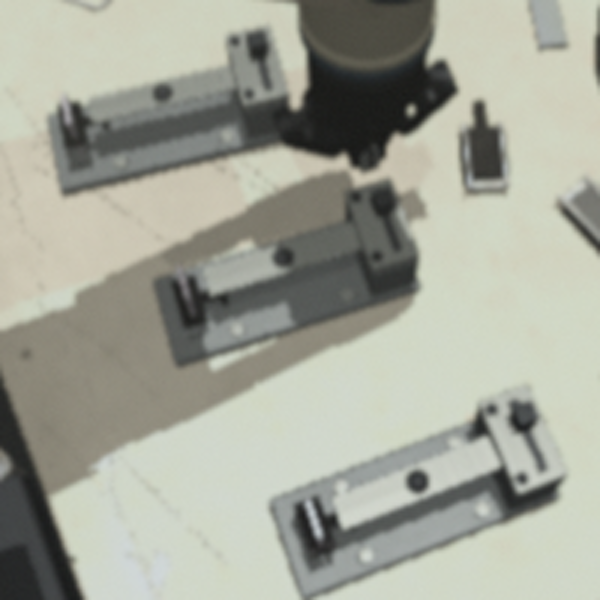

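Request:
apply_moves --motion "-1 -0.01 0 0 0;-1 -0.015 0 0 0;-1 -0.02 0 0 0;-1 -0.025 0 0 0;-1 -0.03 0 0 0;-1 -0.033 0 0 0;-1 -0.033 0 0 0;-1 -0.033 0 0 0"

```text
clock: 15.17
eef_pos: [584.4, -46.9, 252.9]
tcp_rot: [-3.141, 0.0, 1.443]
contact_force: [-1.4, 0.7, -0.4]
opening: 0.003
```

Request:
apply_moves --motion "-1 -0.002 0 0 0;-1 -0.004 0 0 0;-1 -0.004 0 0 0;-1 -0.004 0 0 0"

```text
clock: 15.5
eef_pos: [583.9, -50.6, 252.9]
tcp_rot: [-3.141, 0.0, 1.443]
contact_force: [0.2, 0.2, 0.4]
opening: -0.0
```

Request:
apply_moves --motion "-1 -0.001 0 0 0;-1 -0.002 0 0 0;-1 -0.002 0 0 0;-1 -0.002 0 0 0"

```text
clock: 15.83
eef_pos: [583.7, -52.2, 253.0]
tcp_rot: [-3.142, -0.001, 1.443]
contact_force: [1.1, 4.2, 0.4]
opening: -0.0
```

```bash
python3 look.py g
```

```text
15.9333 [583.67 -52.23 252.94] [-3.1415e+00 -5.0000e-04  1.4428e+00] [array([-0.14,  5.27, -0.56]), array([-0.14,  5.27, -0.56]), array([-0.14,  5.27, -0.56])]
```

View pics/scene_g.png

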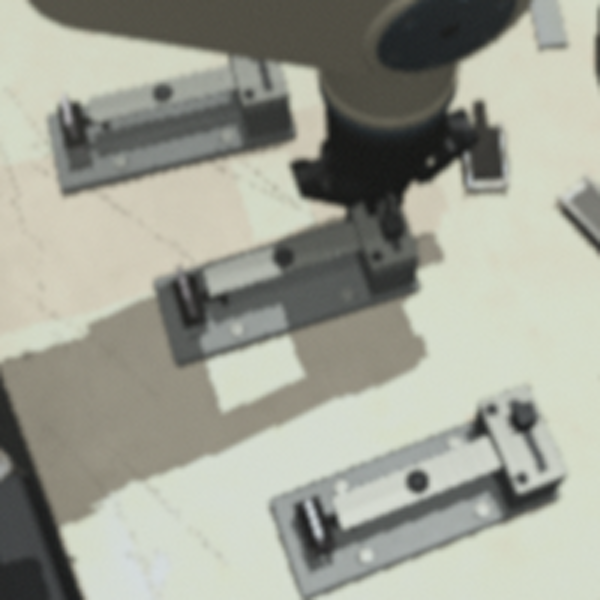

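View pics/top_g.png

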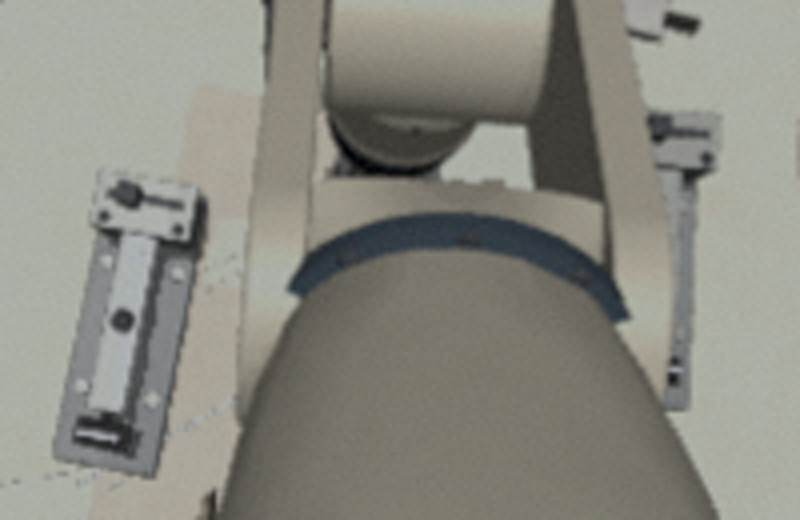

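Force has jumped to about 5 N at the expected stop position. A little more, then back off and check.

Request:
apply_moves --motion "-1 -0.001 0 0 0;-1 -0.001 0 0 0;-1 -0.001 0 0 0;-1 -0.001 0 0 0"

```text
clock: 16.27
eef_pos: [583.6, -52.5, 253.0]
tcp_rot: [-3.141, -0.002, 1.442]
contact_force: [0.7, 10.7, -0.7]
opening: -0.003
```

Request:
apply_moves --motion "-1 0.01 0 0 0;-1 0.02 0 0 0;-1 0.03 0 -0.03 0;-1 0.03 0 -0.07 0;-1 0.03 0 -0.11 0;-1 0.03 0 -0.14 0;-1 0.06 -0.04 -0.14 0;-1 0.09 -0.08 -0.14 0;-1 0.12 -0.12 -0.14 0;-1 0.15 -0.15 -0.14 0;-1 0.18 -0.17 -0.14 0;-1 0.21 -0.19 -0.14 0;-1 0.24 -0.2 -0.14 0;-1 0.24 -0.2 -0.14 0;-1 0.24 -0.2 -0.14 0"

```text
clock: 17.52
eef_pos: [414.8, 212.3, 393.3]
tcp_rot: [3.141, -0.0, 1.448]
contact_force: [0.2, -0.8, 0.2]
opening: -0.0
```

```bash
python3 look.py i; python3 - <<'E'
from rig import r,grab_frame,spotter
from h import *
P=np.load("P.npy")
for c in("scene","top"):
    grab_frame(c)
    for q in("tab_top_1","pointer_1"):
        for d in spotter.place_of(q,c)[:4] if q[0]=="t" else spotter.boxes_of(q,c)[:4]:
            p=np.array(d["point"]); o=[]
            i=np.argmin([np.hypot(p[0]-x,p[1]-y) for x,y,a in P]); x,y,a=P[i]
            u=np.cos(a)*(p[0]-x)+np.sin(a)*(p[1]-y); v=-np.sin(a)*(p[0]-x)+np.cos(a)*(p[1]-y)
            print(c,q,"LMR"[i],round(u,1),round(v,1),p[2],d["conf"])
E
```

```text
17.6167 [415.76 210.11 393.01] [3.1412e+00 7.0000e-04 1.4443e+00] [array([ 0.49, -0.28,  0.04]), array([ 0.49, -0.28,  0.04]), array([ 0.49, -0.28,  0.04])]
scene tab_top_1 M 81.4 -8.3 90.0 0.6
scene tab_top_1 R 75.7 6.9 91.5 0.58
scene pointer_1 M -24.4 -1.7 61.0 0.74
scene pointer_1 R -66.8 -1.5 52.6 0.57
scene pointer_1 L -63.3 -4.9 49.5 0.41
top tab_top_1 L 81.1 8.3 94.8 0.59
top tab_top_1 R 80.7 3.8 93.2 0.49
top tab_top_1 M 77.9 -11.5 92.9 0.43
top pointer_1 L -68.4 -1.1 51.3 0.67
```

View pics/scene_i.png

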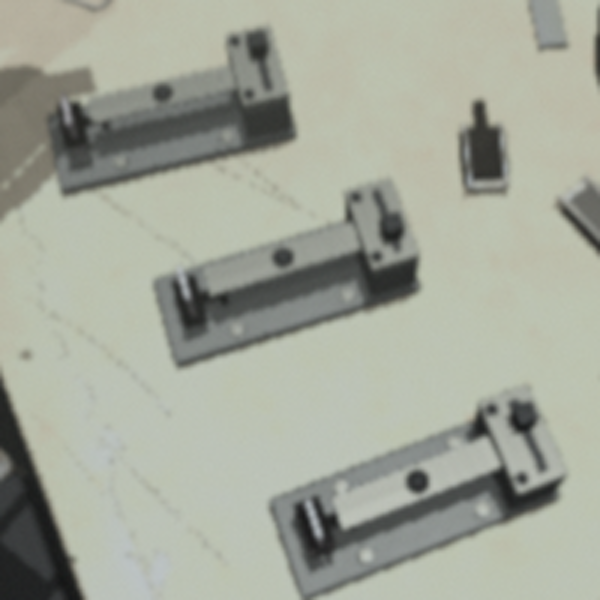

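View pics/top_i.png

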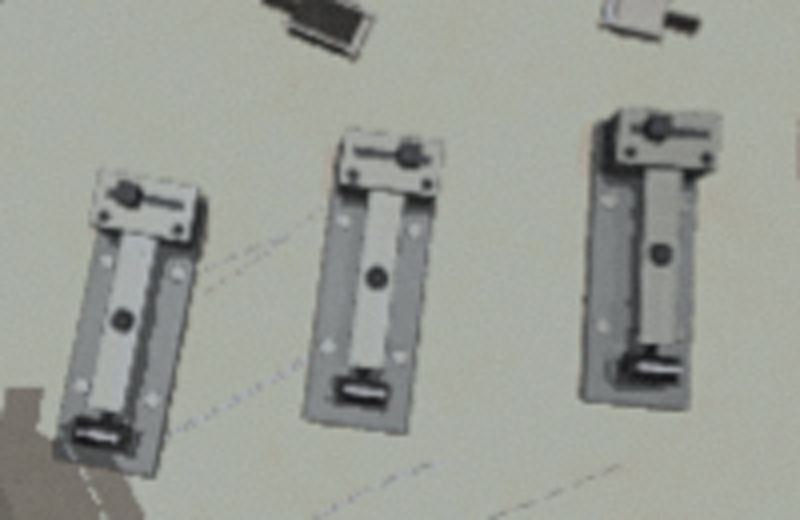

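The middle tab is at the right end, about -10 mm in the stand frame ((410,153) in the top view). The other two tabs are at their start, the plugs are undisturbed, and the robot is clear.

```bash
python3 -c "
from rig import r
print(r.sign_off(), r.sense()['clock'])"
```

```text
the job is handed in; nothing more can be done
the job is handed in; nothing more can be done
```

All three springs were pressed from left to right. The middle one was weak, and its reject tab is now fully across to the right. The job was handed in after about 18 s of the 58 s.

| Spring | Held force | Deflection at rivet | Result |
|---|---|---|---|
| Left | about 9.5 N | about 4.6 mm | sound |
| Middle | about 10 N | about 10.3 mm | weak |
| Right | about 9–10 N | about 4.7 mm | sound |

- **Presses:** each was held for about 1 s or longer. No force reading went above about 11.5 N.
- **Reject tab:** I slid the middle tab to the right until it met its stop, where the push force rose to about 10 N. The last pictures put it about 10 mm right of centre, which is the full 20 mm of travel.
- **Other tabs and loose items:** the other two tabs still show at their start. The two plugs visible in the last pictures looked undisturbed. I did not check the third plug or the hex key at the end, but the arm stayed well clear of where they lay. The arm finished clear of everything.
- **Weak checks:** the detector gave no usable height for the middle pointer; one scene-view hit was clearly wrong, about 24 mm from the rivet. I judged that spring weak from its force and deflection, plus its pointer looking low in the pictures. At the right stand the arm hid the fingertips, so I placed that press from the measured rivet position alone.

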